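# Clamp a wooden strip in the workshop jig to the set force

### The arm

A 6-joint arm with a two-finger parallel gripper is mounted at the origin on the work surface. World frame = base frame: x ahead of the robot, y to its left, z up, the work surface at z = 0. Lengths are in mm, angles in rad, forces in N, time in s.
With the tool pointing down it reaches from about 400 to 925 mm from the base axis. Payload 12.5 kg.
Tool frame: the origin (TCP) lies at the very end of the fingers, on their centre line; the grasp point (between the pads) lies 19 mm behind it; x points along the fingers, y is the direction in which the jaws open and shut, and the axes are right-handed (so a half turn about x gives the same grasp; the last joint's range is limited). The gripper opens to 95 mm and grips with 3 to 60 N. Pads are 20 mm wide; open, the fingers measure 119 mm over their backs; the gripper's body (75 mm by 180 mm) begins 59 mm behind the grasp point.
Start: joints at [1.17, 0.491, 1.559, -0, 1.092, -0.106], TCP at [181.576, 598.061, 214.661] pointing down, gripper open.
Joint ranges: [-3.1, 3.1], [-0.84, 2.19], [0.05, 2.79], [-1.13, 4.28], [0.06, 2.93], [-2.69, 2.69]. Speed limits (rad/s): [2.22, 2.22, 2.79, 3.14, 3.14, 3.14].

### API

Orientations are given as [roll, pitch, yaw] about the fixed x, y, z axes, in that order (R = Rz(yaw) Ry(pitch) Rx(roll)).
In Python, from cell import * gives the robot as it stands.
- The arm moves only by the tool step_arm, never from a script. Its argument "steps" is a list of rows, each a list of 4 numbers: the shift along the tool's x, y, z in units of 50 mm (1.0 is 50 mm), then the turn about the tool's x in units of 8 degrees (1.0 is 8 degrees). A call has 1 to 20 rows; each row shifts and turns the commanded pose from where the row before left it, along the tool's axes as they then stand; what a row does not reach is not made up. A row lasts 1/8 s, in which the tool goes at most 62.5 mm and 10.7 degrees, less where a joint would pass 70% of its speed; a pose out of reach is approached as far as the arm can. A call is refused whole if a number of a shift passes 1 or a number of a turn 1, either way. A call with a gripper value outside its range is refused whole. "jaw" is the closure, from 0 (fully open) to 1 (shut), set as the call begins (left out, the last holds). The fingers move at their own pace and stop on an object; the grip force is fixed at half the most. Time passes only in rows, so rows that do not move let the fingers close. It gives the time, the measured TCP pose, the force and the opening at its end, in the units of the state.
- state(): the state, without advancing time (a new reading comes with each control period).
- read_camera(name): name is "scene" or "top"; returns the picture (400x640x3 uint8, red, green, blue); there is no depth.
- camera_info(name): a dict with "mtx" (3x3 intrinsics, pixels), "k1" (the pictures are not rectified: a ray, as slopes to the right and down, at radius r is drawn at 1 + k1 r^2 times it, then the intrinsics apply), "eye" and "attitude" of the camera in the world. Camera axes: x right, y down, z forward; pixel columns grow to the right and rows downward; lengths in mm; the calibration is good to about 2 mm. A picture is of the moment at which its call begins. camera_info takes no time and is no camera call.
- job_done(): hands the job in, once; it reports no verdict.
The state is a dict: "t": time; "joints": joint angles; "qvel": joint speeds; "tau": joint torques, N m; "eef_pos": TCP position; "tcp_rot": TCP orientation; "ft_force": force on the tool from outside, world axes, zero at the start; "moment": the same for the moment, N m; "opening": opening from 0.0 (shut) to 1.0 (fully open).
Only numpy, scipy, OpenCV 4.12 (cv2) and the standard library are available. Lean on these libraries where they do the work, as an engineer would, in place of code of your own. Each camera call takes 0.05 s, during which the arm holds its last target.

### The job

Slide the wooden strip along the jig bed, between the guide ribs and under the clamp, until its front end sits against the end stop, without ramming it. Then tighten the clamp with its T-handle until the brass indicator tab pops out about 10 mm from the side of the block under the clamp arm, and stop there: much more than that crushes the wood. Leave the strip clamped with the tab out, let go of the handle, and do not push the spacer, cutter or spanner about.

Things in the scene. Friction and masses are not known exactly. Their poses are not given: they have to be found in the camera images.
- jig: aluminium bed plate fixed on the bench, 370 x 110 mm, 15 mm thick. Origin at bench level straight below the clamp's ram; +x is the direction in which the strip is slid, z up. The plate spans x -270 to +100 mm. Two guide ribs, 8 mm high, leave a 43 mm wide channel centred on y = 0 from x = -45 to +20 mm; they flare outward to x = -75 mm, where the mouth is about 70 mm wide.
- end_stop: steel block 44 mm wide and 22 mm high across the end of the channel, fixed on the jig; same origin and axes as the jig. Its face that the strip meets lies at x = +20 mm.
- strip: loose wooden strip 160 x 40 x 25 mm, about 0.13 kg, lying flat on the bed short of the channel and a little askew. Origin at the centre of its underside, x along its length, front end at x = +80 mm, tail at x = -80 mm. Seated, its origin lies at x = -60 mm of the jig; hold it by the tail part, which stays clear of the clamp.
- strip_front (a point): centre of the strip's front end face (12.5 mm above its underside), the face that meets the end stop.
- clamp: green C-shaped clamp fixed at the end of the jig, origin on the vertical screw axis, axes as the jig's, its height above the jig differing by up to 2 mm between set-ups. Column behind the end stop (x 51 to 85 mm, top at 119 mm), arm 44 mm wide reaching back over the strip to x = -28 mm, underside at 76 mm and top at 104 mm above its origin.
- handle (a joint): turn of the T-handle in rad: grows as it is turned clockwise seen from above, which tightens (ram and pad go down about 2.5 mm per rad; the handle itself stays at its height). Limits 0 and 6 rad. It turns stiffly (about 0.12 N m, up to 0.2 N m under load) and stays where it is left.
- handle_grip (a point): on the screw axis, 139 mm above the clamp's origin and 13 mm below the top of the T-handle's upright black grip bar: 70 mm long, 14 mm thick, its underside 23 mm below this point, with a steel collar of 18 mm radius under it. The bar lies along the clamp's x axis at joint value 0 and turns clockwise with the joint; grip it across its thickness from above.
- pad: round black pressure pad, 24 mm across and 9 mm thick, under the ram; origin at the centre of its underside, z up. It is 3 to 7.5 mm above the seated strip at the start. A spring of about 12 N per mm, preloaded to 14 N, sits above it: on touching the strip the force rises to 14 N within a few hundredths of a turn, then by about 30 N per rad of handle turn.
- tab_tip (a point): centre of the outer end of the brass indicator tab (16 mm wide, 5 mm thick) in the force capsule's -y side, 9 mm above the capsule's origin. At rest it is at y = -23.5 mm of the capsule, almost flush; it starts to come out at about 14 N of clamping force, then about 1 mm per newton: 6 mm out at 20 N, 10 mm out at 24 N (what is wanted). At 18 mm out (32 N) the wood is crushed.
- spacer: bystander: dark steel spacer ring, 52 mm across, 30 mm high, beside the jig; origin under its centre.
- cutter: bystander: three-wing cutter disc, about 95 mm across, 14 mm high, beside the jig; origin under its centre.
- spanner: bystander: steel spanner 150 mm long lying beside the jig.
- ram: force capsule under the clamp arm: dark steel block 40 x 44 x 18 mm that the screw moves straight down, with the pad under it and the indicator tab in its side. Origin at the centre of its underside, axes as the clamp's.
Things that resemble listed ones, but are neither listed nor needed, are in the scene too. There is more than one size of the strip; the job needs the middle-sized.

How it is judged:
By the outcome, as a careful person would: the job done as asked, in the order asked, and still so for the second after the job is handed in, with the robot touching nothing.
It also fails if it takes over 66 s, if anything falls off the work surface, if the arm or the gripper's body presses on something with over 40 N, if the wrist force passes 120 N, or if a joint passes its speed limit or range.

## Working session

There is one attempt and no reset: what is moved stays moved. The work goes in short steps, Python scripts to look and compute and a tool call to move; the robot and the scene stay as the last step left them, time stands still between calls to the robot, and variables do not carry over. Pictures are saved under pics/ and viewed, and the job is handed in when it is done.

Besides the shell and the picture viewer there is one more tool, called after "Call:" as name(argument=value, ...), one argument or row to a line, values as JSON. step_arm: Moves the arm, as the interface text tells. Its arguments: {"type":"object","properties":{"steps":{"type":"array","items":{"type":"array","items":{"type":"number"}}},"jaw":{"type":"number"}},"required":["steps"]}

```bash
ls; mkdir -p pics; python3 - <<'E'
from cell import *
import cv2
print(state())
for n in("scene","top"):
    print(n,camera_info(n))
    cv2.imwrite(f"pics/{n}0.png",read_camera(n)[:,:,::-1])
E
```

```text
pics
{'t': 0.0, 'joints': array([ 1.17039121e+00,  4.91549340e-01,  1.55944961e+00,  4.25944771e-06,
        1.09171933e+00, -1.05586833e-01]), 'qvel': array([-1.76507312e-03, -7.98329838e-04, -2.25330573e-06, -6.51279488e-04,
       -9.34085355e-04,  2.02250017e-04]), 'tau': array([-2.28753051e-03, -6.12633276e+01, -2.58190745e+01,  6.91461540e-02,
        4.81966313e-02, -6.03358490e-05]), 'eef_pos': array([181.47536494, 597.81266757, 214.06805083]), 'tcp_rot': array([-1.67973926,  1.5696707 , -1.97455951]), 'ft_force': array([-0.10309996,  0.43352658,  0.1333187 ]), 'moment': array([ 0.01565015, -0.08537779, -0.02172857]), 'opening': 0.997563785339077}
scene {'mtx': array([[520.90062384,   0.        , 320.2887018 ],
       [  0.        , 520.90062384, 197.06374752],
       [  0.        ,   0.        ,   1.        ]]), 'k1': -0.14749474633596352, 'eye': array([1350.45427865,   31.68470166,  981.55165613]), 'attitude': array([-2.4104309 ,  0.01625018,  1.68681807])}
top {'mtx': array([[422.99634574,   0.        , 325.31642025],
       [  0.        , 422.99634574, 198.82573448],
       [  0.        ,   0.        ,   1.        ]]), 'k1': -0.10072154926808333, 'eye': array([ 494.17135253,  -83.34993689, 1059.69514954]), 'attitude': array([-3.05724451,  0.02134324, -1.59140623])}
```

View pics/scene0.png

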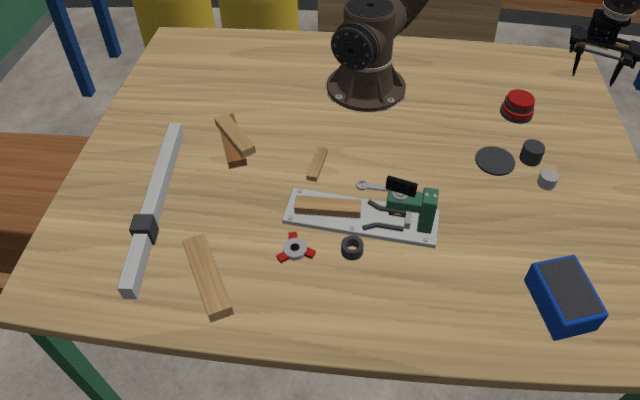

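View pics/top0.png

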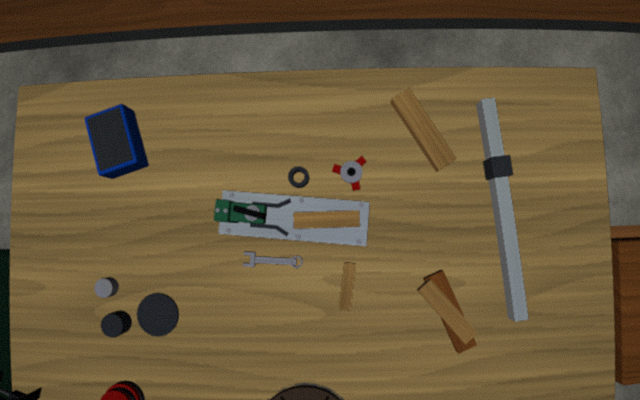

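The strip candidates are top (327,219) on the bed, (347,285) small and loose, (422,129) large, and (447,310) a pair. The one on the bed fits "lying on the bed, middle-sized". I'll confirm that with an enlarged crop and measured sizes.

```bash
cat > h.py <<'E'
import numpy as np, cv2
from scipy.spatial.transform import Rotation as Ro
from cell import *
def cam(n):
    c=camera_info(n); R=Ro.from_euler('xyz',c['attitude']).as_matrix(); return c,R
def ray(n,px):
    c,R=cam(n); m=c['mtx']; k=c['k1']
    K=np.array([k,0,0,0,0.])
    p=cv2.undistortPoints(np.array(px,float).reshape(-1,1,2),m,K).reshape(-1,2)
    d=np.c_[p,np.ones(len(p))]@R.T
    return c['eye'],d
def onz(n,px,z):
    e,d=ray(n,px); return e+d*((z-e[2])/d[:,2])[:,None]
def proj(n,P):
    c,R=cam(n); P=np.atleast_2d(np.array(P,float))
    q=(P-c['eye'])@R
    return cv2.projectPoints(q,np.zeros(3),np.zeros(3),c['mtx'],np.array([c['k1'],0,0,0,0.]))[0].reshape(-1,2)
def tri(p1,p2):
    e1,d1=ray('scene',[p1]);e2,d2=ray('top',[p2]);d1=d1[0];d2=d2[0]
    s=np.linalg.lstsq(np.c_[d1,-d2],e2-e1,rcond=None)[0]
    a=e1+d1*s[0];b=e2+d2*s[1]; return (a+b)/2,np.linalg.norm(a-b)
def crop(im,x0,y0,x1,y1,f,out):
    c=cv2.resize(im[y0:y1,x0:x1],None,fx=f,fy=f,interpolation=cv2.INTER_CUBIC)
    for x in range((x0//10+1)*10,x1,10):
        cv2.line(c,((x-x0)*f,0),((x-x0)*f,4 if x%50 else 12),(0,0,255),1)
    for y in range((y0//10+1)*10,y1,10):
        cv2.line(c,(0,(y-y0)*f),(4 if y%50 else 12,(y-y0)*f),(0,0,255),1)
    cv2.imwrite(out,c)
E
python3 - <<'E'
from h import *
t=cv2.imread('pics/top0.png');s=cv2.imread('pics/scene0.png')
crop(t,205,180,380,255,4,'pics/ct.png')
crop(s,275,170,450,245,4,'pics/cs.png')
for n,im in(('top',t),('scene',s)):
    hsv=cv2.cvtColor(im,cv2.COLOR_BGR2HSV)
    print(n,hsv[219 if n=='top' else 207,327],hsv[235 if n=='top' else 215, 320 if n=='top' else 300])
E
```

```text
top [ 17 139 130] [115  23 136]
scene [ 17  95 163] [ 15   6 165]
```

View pics/ct.png

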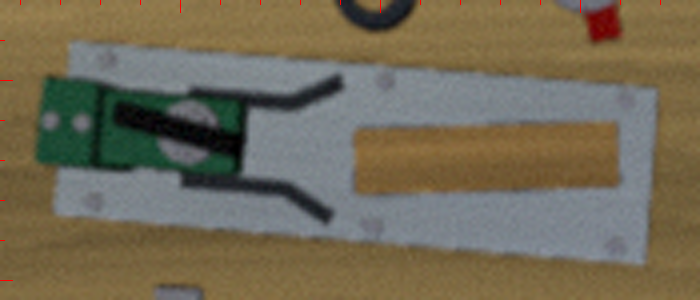

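View pics/cs.png

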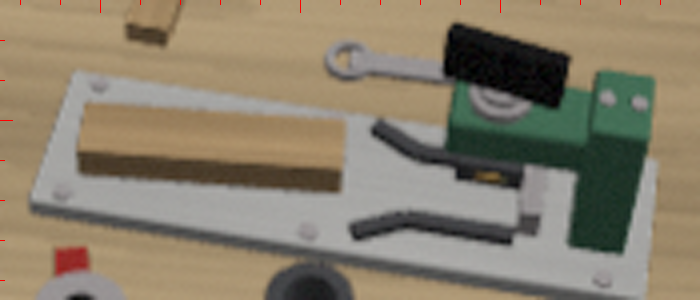

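```bash
python3 - <<'E'
from h import *
t=cv2.imread('pics/top0.png')
hsv=cv2.cvtColor(t,cv2.COLOR_BGR2HSV)
m=np.zeros(t.shape[:2],np.uint8);m[205:233,285:365]=1
w=((hsv[...,1]>80)&(hsv[...,0]<30)).astype(np.uint8)*m
cs=cv2.findContours(w,cv2.RETR_EXTERNAL,cv2.CHAIN_APPROX_NONE)[0];c=max(cs,key=cv2.contourArea)
P=onz('top',c.reshape(-1,2),40)[:,:2].astype(np.float32)
r=cv2.minAreaRect(P);print('strip',r,cv2.boxPoints(r))
# jig
corn=[(222,191),(369,202.5),(366,246),(218.5,233.5)]
J=onz('top',corn,15);print('plate',J.round(1))
print([np.linalg.norm(J[i]-J[(i+1)%4]).round(1) for i in range(4)])
g=(hsv[...,1]<70).astype(np.uint8);g[:185]=0;g[252:]=0;g[:,:214]=0;g[:,375:]=0
cv2.imwrite('pics/g.png',g[180:255,205:380]*255)
# long edges by fit: sample columns
up=[];lo=[]
for x in range(275,355,5):
    ys=np.where(w[:,x]==1)[0]
    col=g[:,x]; yy=np.where(col)[0]; up.append((x,yy.min()-.5));lo.append((x,yy.max()+.5))
for nm,e in(('up',up),('lo',lo)):
    Q=onz('top',e,15 ); l=cv2.fitLine(Q[:,:2].astype(np.float32),cv2.DIST_HUBER,0,.01,.01).ravel();print(nm,l,np.degrees(np.arctan2(l[1],l[0])))
# other strips
for nm,z in(('small',[(342,262),(354,263),(350,310),(340,309)]),):
    Q=onz('top',z,20);print(nm,[np.linalg.norm(Q[i]-Q[(i+1)%4]).round() for i in range(4)])
E
```

```text
strip ((531.9613647460938, -64.64520263671875), (38.40586471557617, 156.7695770263672), 0.49990180134773254) [[ 512.07526    13.56906 ]
 [ 513.44305  -143.19455 ]
 [ 551.8475   -142.85947 ]
 [ 550.4797     13.904144]]
plate [[ 608.5  196.2   15. ]
 [ 571.4 -170.8   15. ]
 [ 464.5 -160.4   15. ]
 [ 502.2  205.2   15. ]]
[np.float64(368.8), np.float64(107.5), np.float64(367.6), np.float64(106.7)]
up [ 1.0468942e-01  9.9450499e-01  5.8857465e+02 -3.7479820e+01] 83.99072
lo [ 1.0218736e-01  9.9476516e-01  4.7761661e+02 -2.7090488e+01] 84.13485
small [np.float64(29.0), np.float64(114.0), np.float64(24.0), np.float64(114.0)]
```

```bash
cat >> h.py <<'E'
O=np.array([545.6,102.0,0]);YAW=np.radians(84.06)
U=np.array([np.cos(YAW),np.sin(YAW),0]);V=np.array([-np.sin(YAW),np.cos(YAW),0])
def jw(x,y,z): return O+U*x+V*y+np.array([0,0,z])
E
python3 - <<'E'
from h import *
pts={'ribmouthL':(-75,39,23),'ribmouthR':(-75,-39,23),'ribin+':(-45,25,23),'ribin-':(-45,-25,23),'armback+':(-28,22,119),'armback-':(-28,-22,119),'col+':(85,22,134),'col-':(85,-22,134),'c1':(-270,55,15),'c2':(-270,-55,15),'c3':(100,-55,15),'c4':(100,55,15),'gripTop':(0,0,167)}
for n in('top','scene'):
    im=cv2.imread(f'pics/{n}0.png'); f=4; x0,y0,x1,y1=(205,180,380,255) if n=='top' else (275,165,450,250)
    c=cv2.resize(im[y0:y1,x0:x1],None,fx=f,fy=f,interpolation=cv2.INTER_CUBIC)
    for k,v in pts.items():
        p=((proj(n,jw(*v))[0]-[x0,y0]+.5)*f).astype(int);cv2.drawMarker(c,tuple(p.tolist()),(0,0,255),cv2.MARKER_CROSS,10,1)
    cv2.imwrite(f'pics/ov_{n}.png',c)
t=cv2.imread('pics/top0.png')
print('spacer,cutter,spanner',onz('top',[(298.5,177)],30).round(),onz('top',[(351,172)],14).round(),onz('top',[(272,260)],5).round())
b=onz('top',[(233.5,207),(265.5,215.5)],167);d=b[1]-b[0];print(b.round(1),np.linalg.norm(d),np.degrees(np.arctan2(d[1],d[0])))
# tool yaw
R=Ro.from_euler('xyz',state()['tcp_rot']).as_matrix();print(R.round(3))
E
```

```text
spacer,cutter,spanner [[637.   2.  30.]] [[ 649. -128.   14.]] [[434.  73.   5.]]
[[556.9 130.5 167. ]
 [537.4  61.8 167. ]] 71.44242606965855 -105.87726056686806
[[-0.     0.29   0.957]
 [-0.001  0.957 -0.29 ]
 [-1.    -0.001 -0.   ]]
```

View pics/ov_top.png

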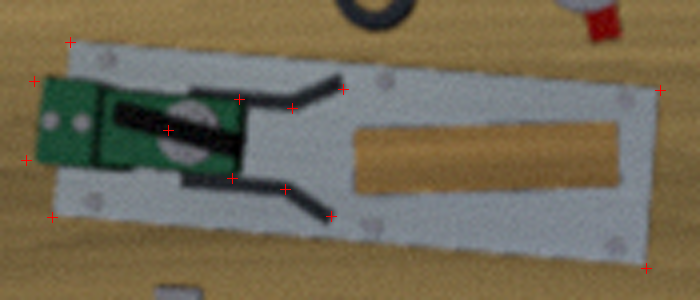

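View pics/ov_scene.png

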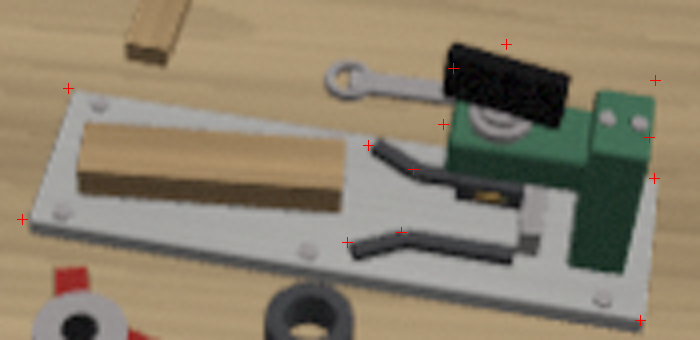

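```bash
python3 - <<'E'
from h import *
crop(cv2.imread('pics/top0.png'),208,190,288,245,10,'pics/zt.png')
crop(cv2.imread('pics/scene0.png'),375,168,450,235,9,'pics/zs.png')
E
```

```text
(no output)
```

View pics/zt.png

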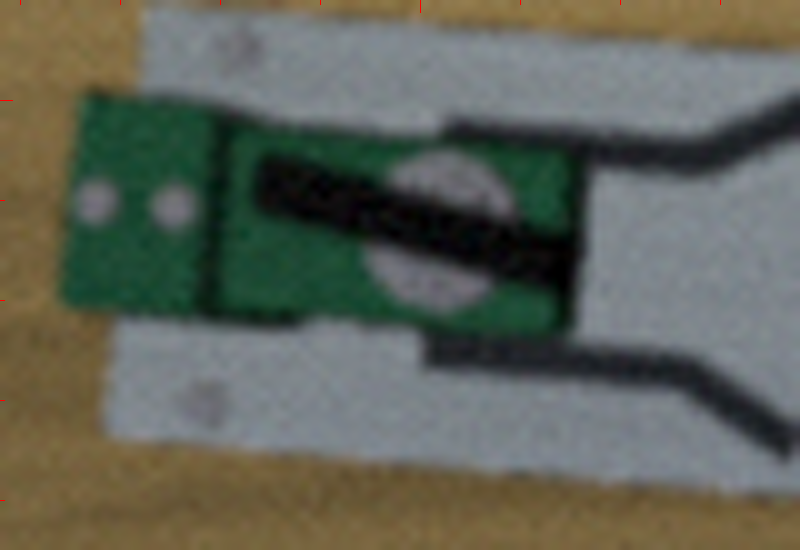

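View pics/zs.png

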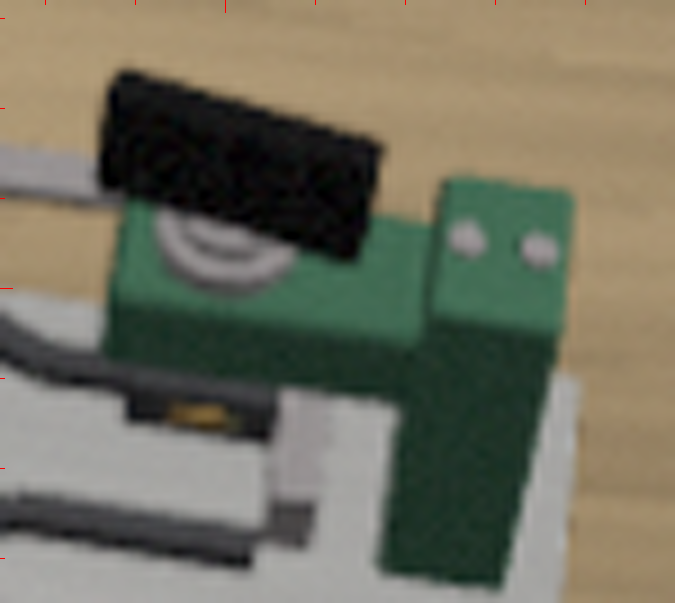

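```bash
python3 - <<'E'
from h import *
T=lambda x,y:(x/10+208-.5,y/10+190-.5)
S=lambda x,y:(x/9+375-.5,y/9+168-.5)
L=[('col 85,-22',(555,328),(83,95),(85,-22)),('col 85,22',(573,190),(65,303),(85,22)),('col 51,-22',(435,315),(225,110),(51,-22)),('col 51,22',(445,178),(208,315),(51,22)),
('scr1',(540,250),(95,200),None),('scr2',(467,238),(172,205),None),('arm -28,-22',(112,297),(588,148),(-28,-22)),('plate 100,-55',(None),(142,8),(100,-55))]
for k,s,t,j in L:
    if s is None: continue
    P,e=tri(S(*s),T(*t)); d=P-O; q=np.array([d@U,d@V,P[2]])
    print(k,P.round(1),'gap',round(e,1),'jig',q.round(1),'exp',j)
E
```

```text
col 85,-22 [579.1 183.5 120. ] gap 2.2 jig [ 84.5 -24.9 120. ] exp (85, -22)
col 85,22 [532.1 188.7 119.6] gap 4.0 jig [ 84.8  22.3 119.6] exp (85, 22)
col 51,-22 [575.2 153.2 116.6] gap 5.0 jig [ 53.9 -24.1 116.6] exp (51, -22)
col 51,22 [528.9 156.7 117. ] gap 4.2 jig [ 52.7  22.3 117. ] exp (51, 22)
scr1 [555.2 180.2 121.8] gap 2.2 jig [ 78.8  -1.4 121.8] exp None
scr2 [553.6 162.2 122.5] gap 1.8 jig [ 60.7  -1.8 122.5] exp None
arm -28,-22 [565.6  73.5 103.5] gap 6.7 jig [-26.3 -22.9 103.5] exp (-28, -22)
```

The strip at top (327,219) measures about 159 x 41 mm, so it is the middle-sized one: the small loose one is 114 mm and the others are longer. The jig yaw is about 84°, with its origin near (547,102). Next I'll turn the tool square to the strip.

Call:
step_arm(
  steps=[
    [0,0,0,1],
    [0,0,0,1],
    [0,0,0,1],
    [0,0,0,1],
    [0,0,0,1],
    [0,0,0,1],
    [0,0,0,1],
    [0,0,0,1],
    [0,0,0,1],
    [0,0,0,0.1],
  ],
  jaw=0.3,
)

```text
t: 1.35
eef_pos: [181.5, 597.9, 214.4]
tcp_rot: [-0.432, 1.57, -1.997]
ft_force: [-0.1, 0.3, 0.4]
opening: 0.699
```

Call:
step_arm(
  steps=[
    [0,0.7,0.7,0],
    [0,0.7,0.7,0],
    [0,0.7,0.7,0],
    [0,0.7,0.7,0],
    [0,0.7,0.7,0],
    [0,0.7,0.7,0],
    [0,0.7,0.7,0],
    [0,0.7,0.7,0],
    [0,0.7,0.7,0],
    [0,0.7,0.7,0],
    [0,0,0.8,0],
    [0,0,0.8,0],
    [0,0,0.8,0],
    [0,0,0.8,0],
    [0,0,0.8,0],
    [0,0,0.8,0],
    [0,0,0.8,0],
    [0,0,0.8,0],
    [0,0,0.8,0],
    [0,0,0,0],
  ],
)

```text
t: 3.85
eef_pos: [535.3, -112.1, 214.4]
tcp_rot: [-1.503, 1.571, -3.068]
ft_force: [0.3, -0.3, 0.2]
opening: 0.696
```

```bash
cat >> h.py <<'E'
O=np.array([546.8,102.5,0])
def toolinfo(target=None,yaw=None):
    s=state();R=Ro.from_euler('xyz',s['tcp_rot']).as_matrix();y=np.degrees(np.arctan2(R[1,1],R[0,1]))
    print('t',round(s['t'],2),'tcp',s['eef_pos'].round(1),'jawyaw',round(y,2),'tilt',R[:,0].round(4),'q',s['joints'].round(3),'F',s['ft_force'].round(1),'M',s['moment'].round(2),'op',round(s['opening'],3))
    d=s['eef_pos']-O;print(' jig xy',(d@U).round(1),(d@V).round(1))
    if target is not None: print(' rows(units)',(R.T@(np.array(target)-s['eef_pos'])/50).round(3))
    if yaw is not None: print(' turn units',(((y-yaw+180)%360-180)/8).round(3))
    return s,R
E
python3 - <<'E'
from h import *
toolinfo([532.4,-112.6,60],0.5)
toolinfo([532.4,-112.6,19],0.5)
E
```

```text
t 3.85 tcp [ 535.3 -112.1  214.4] jawyaw 0.29 tilt [-2.e-04 -0.e+00 -1.e+00] q [-0.327  0.381  1.752 -0.     1.01  -0.332] F [ 0.3 -0.3  0.2] M [-0.08  0.08  0.03] op 0.696
 jig xy -214.6 -10.8
 rows(units) [ 3.088 -0.057  0.01 ]
 turn units -0.026
t 3.85 tcp [ 535.3 -112.1  214.4] jawyaw 0.29 tilt [-2.e-04 -0.e+00 -1.e+00] q [-0.327  0.381  1.752 -0.     1.01  -0.332] F [ 0.3 -0.3  0.2] M [-0.08  0.08  0.03] op 0.696
 jig xy -214.6 -10.8
 rows(units) [ 3.908 -0.057  0.01 ]
 turn units -0.026
```

Call:
step_arm(
  steps=[
    [0.5,-0.06,0,0],
    [0.6,0,0,0],
    [0.6,0,0,0],
    [0.5,0,0,0],
    [0.4,0,0,0],
    [0.3,0,0,0],
    [0.2,0,0,0],
    [0,0,0,0],
  ],
)

```text
t: 4.85
eef_pos: [532.3, -109.8, 59.3]
tcp_rot: [-2.049, 1.57, 2.67]
ft_force: [-0.3, -0.6, 0.5]
opening: 0.7
```

```bash
python3 - <<'E'
from h import *
toolinfo([532.4,-112.6,19],0.5)
for n,b in(('top',(280,180,400,260)),('scene',(265,150,400,250))):
    im=read_camera(n)[:,:,::-1].copy();cv2.imwrite(f'pics/{n}1.png',im);crop(im,*b,5,f'pics/{n}1c.png')
E
```

```text
t 4.85 tcp [ 532.3 -109.8   59.3] jawyaw 0.34 tilt [-7.e-04  4.e-04 -1.e+00] q [-0.325  0.589  1.904  0.     0.649 -0.331] F [-0.3 -0.6  0.5] M [-0.13  0.06  0.03] op 0.7
 jig xy -212.6 -7.5
 rows(units) [0.805 0.002 0.057]
 turn units -0.02
```

View pics/scene1c.png

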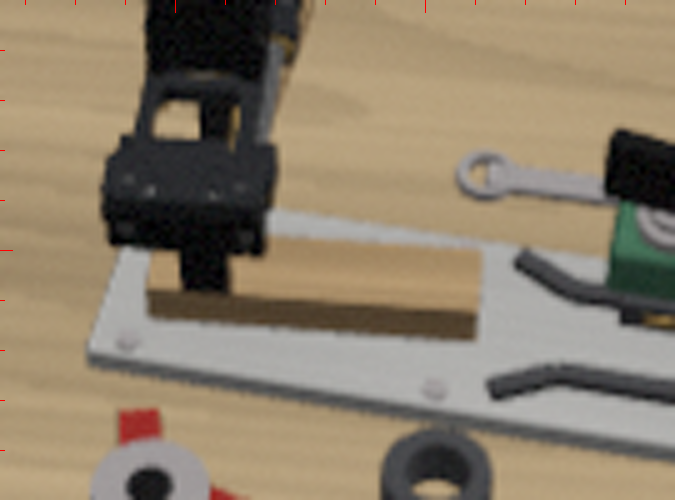

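View pics/top1c.png

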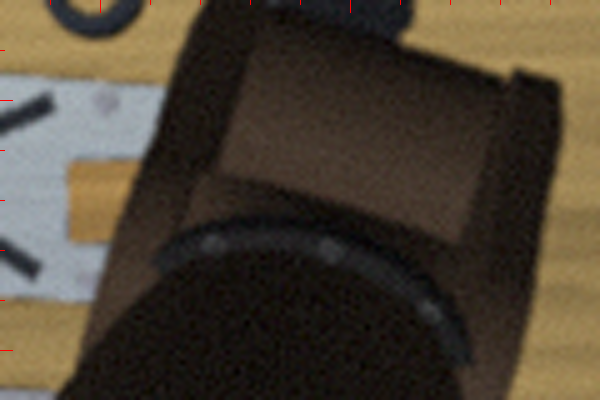

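Scene picture: the fingers at crop (205,270) straddle the tail half of the strip, and nothing is touching. I'll descend and close.

Call:
step_arm(
  steps=[
    [0.3,0,0.04,0],
    [0.3,0,0,0],
    [0.2,0,0,0],
    [0,0,0,0],
    [0,0,0,0],
  ],
)

```text
t: 5.58
eef_pos: [532.5, -112.1, 19.7]
tcp_rot: [2.459, 1.571, 0.893]
ft_force: [-1.1, -0.2, -0.2]
opening: 0.702
```

Call:
step_arm(
  steps=[
    [0,0,0,0],
    [0,0,0,0],
    [0,0,0,0],
    [0,0,0,0],
    [0,0,0,0],
    [0,0,0,0],
  ],
  jaw=1,
)

```text
t: 6.32
eef_pos: [532.4, -112.1, 19.8]
tcp_rot: [1.764, 1.571, 0.199]
ft_force: [-1.0, -0.4, 4.7]
opening: 0.423
```

```bash
python3 - <<'E'
from h import *
toolinfo()
E
```

```text
t 6.33 tcp [ 532.4 -112.1   19.8] jawyaw 0.31 tilt [ 2.e-04  0.e+00 -1.e+00] q [-0.329  0.654  1.924  0.     0.563 -0.334] F [-1.  -0.4  4.7] M [-0.11  0.28 -0.01] op 0.423
 jig xy -214.9 -7.9
```

Call:
step_arm(
  steps=[
    [0,-0.04,0,0.4],
    [0,-0.04,0,0.38],
    [0,-0.04,0,0],
    [0,-0.04,-0.1,0],
    [0,0,-0.1,0],
    [0,0,0,0],
    [0,0,0,0],
  ],
)

```text
t: 7.2
eef_pos: [525.4, -101.1, 19.8]
tcp_rot: [-3.064, 1.571, 1.546]
ft_force: [0.9, 0.1, 6.2]
opening: 0.421
```

```bash
python3 - <<'E'
from h import *
s,R=toolinfo(None,-5.94)
for n,b in(('top',(205,180,325,260)),('scene',(285,170,440,240))):
    im=read_camera(n)[:,:,::-1].copy();cv2.imwrite(f'pics/{n}2.png',im);crop(im,*b,5,f'pics/{n}2c.png')
E
```

```text
t 7.2 tcp [ 525.4 -101.1   19.8] jawyaw -5.87 tilt [ 0.e+00  2.e-04 -1.e+00] q [-0.314  0.647  1.947  0.     0.548 -0.212] F [0.9 0.1 6.2] M [-0.04 -0.03 -0.03] op 0.421
 jig xy -204.7 0.2
 turn units 0.008
```

View pics/scene2c.png

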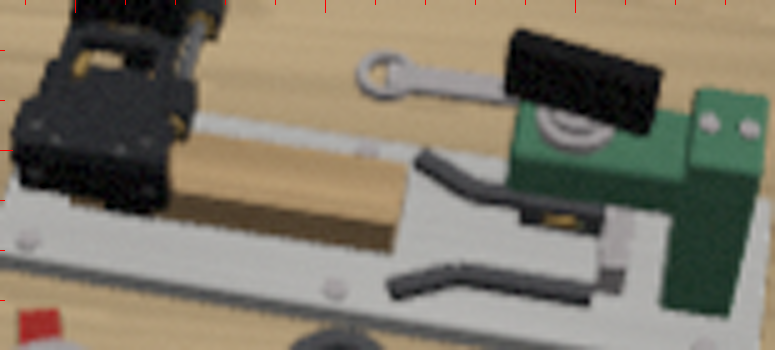

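View pics/top2c.png

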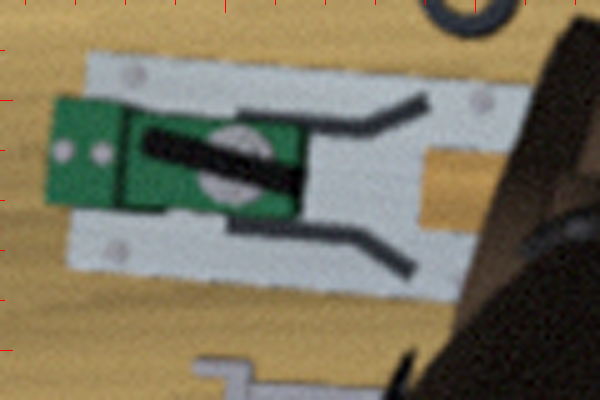

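```bash
python3 - <<'E'
from h import *
T=lambda x,y:(x/5+205-.5,y/5+180-.5)
for k,p,z in[('strip-',(424,150),40),('strip+',(420,230),40),('tip-',(425,99),23),('tip+',(413,275),23),('bend-in',(365,133),23),('bend+in',(358,230),23),('end-out',(237,112),23),('end+out',(228,232),23),('plate-',(300,67),15),('plate+',(300,287),15)]:
    d=onz('top',[T(*p)],z)[0]-O; print(k,(d@U).round(1),(d@V).round(1))
E
```

```text
strip- -76.7 -18.1
strip+ -78.2 20.6
tip- -73.0 -44.1
tip+ -74.9 42.6
bend-in -44.9 -24.9
bend+in -45.9 23.0
end-out 19.6 -30.1
end+out 18.3 29.4
plate- -8.2 -55.5
plate+ -18.5 53.4
```

The strip front is about 1.5 mm toward +y relative to the ribs. I'll correct that while advancing, watching the force.

Call:
step_arm(
  steps=[
    [0,0.03,-0.1,0],
    [0,0,-0.15,0],
    [0,0,-0.15,0],
    [0,0,-0.15,0],
    [0,0,-0.15,0],
    [0,0,0,0],
  ],
)

```text
t: 8.05
eef_pos: [530.6, -66.0, 19.8]
tcp_rot: [2.876, 1.57, 1.203]
ft_force: [0.8, 3.8, 5.8]
opening: 0.419
```

```bash
python3 - <<'E'
from h import *
s,R=toolinfo(None,-5.94)
for n,b in(('top',(205,180,325,260)),('scene',(285,170,440,240))):
    im=read_camera(n)[:,:,::-1].copy();cv2.imwrite(f'pics/{n}3.png',im);crop(im,*b,5,f'pics/{n}3c.png')
E
```

```text
t 8.05 tcp [530.6 -66.   19.8] jawyaw -5.86 tilt [ 1.e-04  4.e-04 -1.e+00] q [-2.480e-01  6.470e-01  1.948e+00  1.000e-03  5.470e-01 -1.460e-01] F [0.8 3.8 5.8] M [ 0.52 -0.2   0.02] op 0.419
 jig xy -169.3 -1.3
 turn units 0.009
```

View pics/top3c.png

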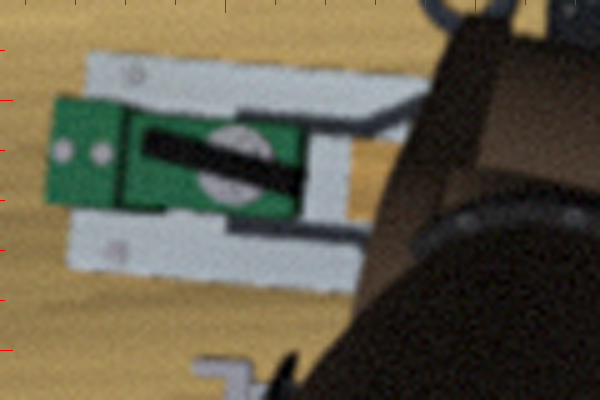

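The strip front is at the channel entrance, crop (352,180), centred, and the drag force is low. I'll continue.

Call:
step_arm(
  steps=[
    [0,0,-0.1,0],
    [0,0,-0.1,0],
    [0,0,-0.1,0],
    [0,0,-0.1,0],
    [0,0,0,0],
  ],
)

```text
t: 8.78
eef_pos: [532.6, -46.4, 19.8]
tcp_rot: [-3.142, 1.571, 1.468]
ft_force: [0.5, 1.4, 6.0]
opening: 0.422
```

Call:
step_arm(
  steps=[
    [0,0,-0.1,0],
    [0,0,-0.1,0],
    [0,0,-0.1,0],
    [0,0,-0.1,0],
    [0,0,-0.1,0],
    [0,0,0,0],
  ],
)

```text
t: 9.52
eef_pos: [535.1, -21.6, 19.8]
tcp_rot: [-2.877, 1.571, 1.733]
ft_force: [1.1, 1.1, 6.3]
opening: 0.418
```

```bash
python3 - <<'E'
from h import *
s,R=toolinfo(None,-5.94)
for n,b in(('scene',(285,160,440,240)),):
    im=read_camera(n)[:,:,::-1].copy();cv2.imwrite(f'pics/{n}4.png',im);crop(im,*b,5,f'pics/{n}4c.png')
E
```

```text
t 9.53 tcp [535.1 -21.6  19.8] jawyaw -5.87 tilt [-0.e+00  2.e-04 -1.e+00] q [-0.164  0.647  1.946  0.     0.549 -0.062] F [1.1 1.1 6.3] M [ 0.04  0.02 -0.01] op 0.418
 jig xy -124.6 -1.2
 turn units 0.009
```

View pics/scene4c.png

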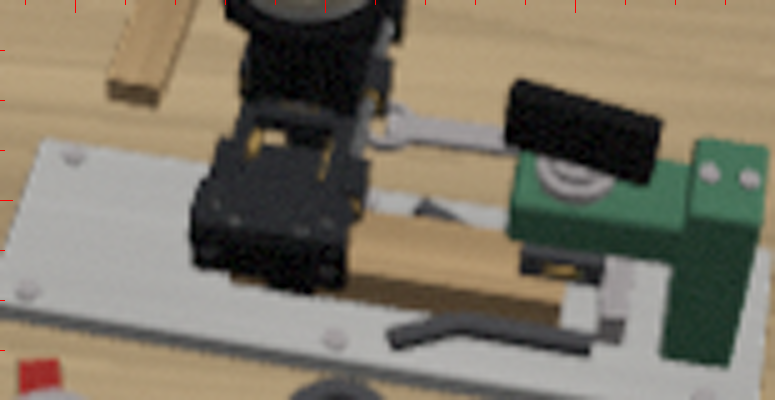

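The strip front at crop (562,300) has about 17 mm left to the stop face. I'll advance slowly to contact.

Call:
step_arm(
  steps=[
    [0,0,-0.06,0],
    [0,0,-0.06,0],
    [0,0,-0.06,0],
    [0,0,-0.04,0],
    [0,0,-0.02,0],
    [0,0,0,0],
  ],
)

```text
t: 10.32
eef_pos: [536.3, -10.1, 19.8]
tcp_rot: [-0.577, 1.571, -2.25]
ft_force: [-0.3, -3.3, 6.4]
opening: 0.422
```

Call:
step_arm(
  steps=[
    [0,0,-0.02,0],
    [0,0,-0.02,0],
    [0,0,-0.01,0],
  ],
)

```text
t: 10.7
eef_pos: [536.6, -7.8, 19.8]
tcp_rot: [-0.138, 1.571, -1.811]
ft_force: [-1.6, -4.9, 6.1]
opening: 0.419
```

Call:
step_arm(
  steps=[
    [0,0,-0.015,0],
    [0,0,-0.01,0],
  ],
)

```text
t: 10.95
eef_pos: [536.7, -6.5, 19.8]
tcp_rot: [-0.297, 1.571, -1.97]
ft_force: [-1.0, -4.4, 6.0]
opening: 0.421
```

Call:
step_arm(
  steps=[
    [0,0,-0.01,0],
    [0,0,-0.01,0],
  ],
)

```text
t: 11.2
eef_pos: [536.8, -5.5, 19.8]
tcp_rot: [-0.153, 1.571, -1.826]
ft_force: [-0.8, -4.7, 6.5]
opening: 0.42
```

Call:
step_arm(
  steps=[
    [0,0,-0.01,0],
    [0,0,-0.01,0],
    [0,0,0,0],
  ],
)

```text
t: 11.58
eef_pos: [536.9, -5.0, 19.8]
tcp_rot: [-0.223, 1.57, -1.896]
ft_force: [-1.8, -9.2, 5.0]
opening: 0.418
```

Call:
step_arm(
  steps=[
    [0,0,-0.01,0],
    [0,0,-0.01,0],
    [0,0,0,0],
  ],
)

```text
t: 11.95
eef_pos: [536.9, -4.9, 19.8]
tcp_rot: [-0.183, 1.569, -1.856]
ft_force: [-2.9, -18.5, 6.9]
opening: 0.418
```

```bash
python3 - <<'E'
from h import *
s,R=toolinfo(None,-5.94)
for n,b in(('scene',(370,185,440,240)),):
    im=read_camera(n)[:,:,::-1].copy();cv2.imwrite(f'pics/{n}5.png',im);crop(im,*b,10,f'pics/{n}5c.png')
E
```

```text
t 11.95 tcp [536.9  -4.9  19.8] jawyaw -5.86 tilt [-4.0e-04 -1.5e-03 -1.0e+00] q [-0.131  0.649  1.942 -0.003  0.551 -0.027] F [ -2.9 -18.5   6.9] M [-3.21  0.53 -0.04] op 0.418
 jig xy -107.8 -1.2
 turn units 0.01
```

View pics/scene5c.png

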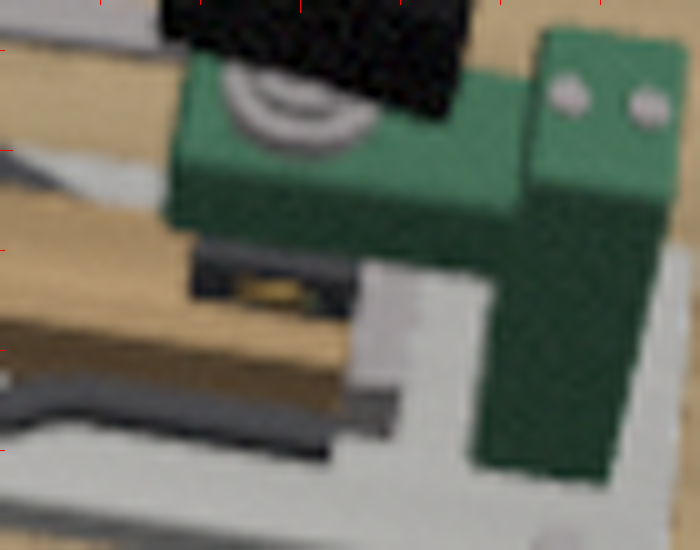

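Scene picture: the strip front at crop (345,385) meets the stop, and the force rose to 18 N without further motion, so it is seated. I'll relax the push, release and rise.

Call:
step_arm(
  steps=[
    [0,0,0.015,0],
    [0,0,0,0],
  ],
)

```text
t: 12.25
eef_pos: [536.8, -4.9, 19.8]
tcp_rot: [-0.268, 1.57, -1.941]
ft_force: [-1.1, -11.0, 5.1]
opening: 0.417
```

Call:
step_arm(
  steps=[
    [0,0,0,0],
    [0,0,0,0],
    [0,0,0,0],
  ],
  jaw=0.35,
)

```text
t: 12.62
eef_pos: [536.8, -4.0, 19.4]
tcp_rot: [-1.849, 1.57, 2.76]
ft_force: [0.2, -0.3, 0.3]
opening: 0.638
```

Call:
step_arm(
  steps=[
    [-0.3,0,0,0],
    [-0.5,0,0,0],
    [-0.7,0,0,0],
    [-0.7,0,0,0],
    [-0.6,0,0,0],
    [-0.5,0,0,0],
    [0,0,0,0],
  ],
  jaw=0.55,
)

```text
t: 13.5
eef_pos: [537.6, -4.2, 187.0]
tcp_rot: [1.581, 1.567, -0.093]
ft_force: [0.6, 0.0, -0.8]
opening: 0.446
```

```bash
python3 - <<'E'
from h import *
s,R=toolinfo(jw(0,0,185),-16)
for n,b in(('scene',(275,160,450,250)),):
    im=read_camera(n)[:,:,::-1].copy();cv2.imwrite(f'pics/{n}6.png',im);crop(im,*b,4,f'pics/{n}6c.png')
E
```

```text
t 13.5 tcp [537.6  -4.2 187. ] jawyaw -5.92 tilt [ 4.e-03 -4.e-04 -1.e+00] q [-0.131  0.398  1.809  0.     0.931 -0.028] F [ 0.6  0.  -0.8] M [-0.13  0.09 -0.01] op 0.446
 jig xy -107.1 -1.9
 rows(units) [ 0.04  -0.038 -2.142]
 turn units 1.26
```

View pics/scene6c.png

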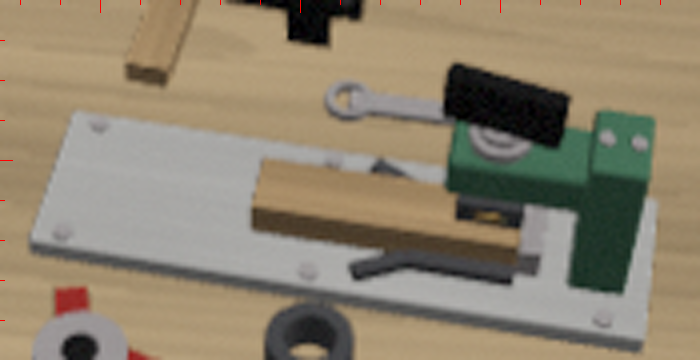

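```bash
python3 - <<'E'
from h import *
im=cv2.imread('pics/top0.png')
v=im.max(2);m=np.zeros_like(v)
m[202:222,231:268]=(v[202:222,231:268]<38)
cs=cv2.findContours(m,cv2.RETR_EXTERNAL,cv2.CHAIN_APPROX_NONE)[0];c=max(cs,key=cv2.contourArea)
for z in(152,140):
    P=onz('top',c.reshape(-1,2),z)[:,:2].astype(np.float32)
    r=cv2.minAreaRect(P);print(z,r); l=cv2.fitLine(onz('top',np.argwhere(m)[:,::-1],z)[:,:2].astype(np.float32),cv2.DIST_L2,0,.01,.01).ravel();print(l,np.degrees(np.arctan2(l[1],l[0])))
E
```

```text
152 ((548.4707641601562, 100.08340454101562), (71.51932525634766, 36.95393371582031), 83.70718383789062)
[1.7919579e-01 9.8381341e-01 5.4733496e+02 9.6846260e+01] 79.67708
140 ((549.188720703125, 102.50843048095703), (72.46483612060547, 37.4425048828125), 83.70718383789062)
[1.7919637e-01 9.8381335e-01 5.4803784e+02 9.9228508e+01] 79.67704
```

```bash
python3 - <<'E'
from h import *
T=lambda x,y:(x/10+208-.5,y/10+190-.5)
for z in(152,):
    b=onz('top',[T(258,180),T(580,264)],z);d=b[0]-b[1];print(z,b.round(1),b.mean(0).round(1),np.linalg.norm(d).round(1),np.degrees(np.arctan2(d[1],d[0])).round(1))
c=onz('top',[T(441,230)],117);print('collar',c.round(1))
S=lambda x,y:(x/9+375-.5,y/9+168-.5)
# back top edge in scene ends & top-front..., bar mid by scene at z152
b=onz('scene',[S(125,70),S(380,148)],152);d=b[1]-b[0];print('scene back edge',b.round(1),b.mean(0).round(1),np.linalg.norm(d).round(1),np.degrees(np.arctan2(d[1],d[0])).round(1))
E
```

```text
152 [[556.9 134.6 152. ]
 [537.2  64.3 152. ]] [547.1  99.4 152. ] 73.0 74.4
collar [[547.2 101.4 117. ]]
scene back edge [[532.8  75.2 152. ]
 [553.  138.  152. ]] [542.9 106.6 152. ] 65.9 72.2
```

Call:
step_arm(
  steps=[
    [0,0,-0.5,0],
    [0,0,-0.5,0],
    [0,0,-0.5,0],
    [0,-0.04,-0.4,0],
    [0,0,-0.24,0],
    [0,0,0,0.63],
    [0,0,0,0.63],
    [0,0,0,0],
  ],
)

```text
t: 14.55
eef_pos: [546.1, 102.3, 184.4]
tcp_rot: [-1.34, 1.57, 3.093]
ft_force: [-0.0, 0.5, -0.1]
opening: 0.448
```

```bash
python3 - <<'E'
from h import *
s,R=toolinfo([547,102,123],-16)
im=read_camera('scene')[:,:,::-1].copy();crop(im,345,125,445,225,6,'pics/s7.png')
print('tcp expected px',proj('scene',s['eef_pos']))
E
```

```text
t 14.55 tcp [546.1 102.3 184.4] jawyaw -15.99 tilt [-3.e-04  0.e+00 -1.e+00] q [0.066 0.427 1.766 0.    0.949 0.345] F [-0.   0.5 -0.1] M [-0.12  0.07  0.06] op 0.448
 jig xy -0.3 0.7
 rows(units) [ 1.228  0.019 -0.   ]
 turn units 0.002
tcp expected px [[401.92386058 170.07501344]]
```

View pics/s7.png

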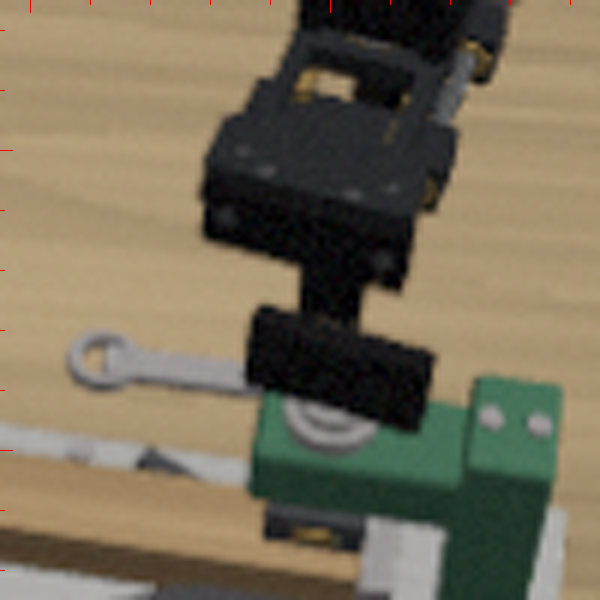

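Picture: the finger tips are above the bar's middle at crop (330,320), aligned with its thickness. I'll descend and grip.

Call:
step_arm(
  steps=[
    [0.3,0.02,0,0],
    [0.3,0,0,0],
    [0.3,0,0,0],
    [0.2,0,0,0],
    [0.1,0,0,0],
    [0,0,0,0],
    [0,0,0,0],
  ],
)

```text
t: 15.48
eef_pos: [547.3, 102.1, 125.0]
tcp_rot: [2.032, 1.57, 0.181]
ft_force: [-0.1, -0.3, -0.5]
opening: 0.448
```

Call:
step_arm(
  steps=[
    [0,0,0,0],
    [0,0,0,0],
    [0,0,0,0],
    [0,0,0,0],
    [0,0,0,0],
    [0,0,0,0],
  ],
  jaw=1,
)

```text
t: 16.23
eef_pos: [546.3, 102.3, 124.7]
tcp_rot: [-1.443, 1.569, 2.989]
ft_force: [-5.5, 2.1, 3.2]
opening: 0.143
```

```bash
python3 - <<'E'
from h import *
s,R=toolinfo([547,102,123],-16)
print('F in tool',(R.T@s['ft_force']).round(1))
im=read_camera('scene')[:,:,::-1].copy();crop(im,345,125,445,225,6,'pics/s8.png')
E
```

```text
t 16.23 tcp [546.3 102.3 124.7] jawyaw -16.02 tilt [-1.7e-03  3.0e-04 -1.0e+00] q [6.600e-02 5.040e-01 1.825e+00 1.000e-03 8.140e-01 3.450e-01] F [-5.5  2.1  3.2] M [ 0.12  0.96 -0.09] op 0.143
 jig xy -0.3 0.5
 rows(units) [0.034 0.015 0.001]
 turn units -0.002
F in tool [-3.2 -5.9 -0.5]
```

View pics/s8.png

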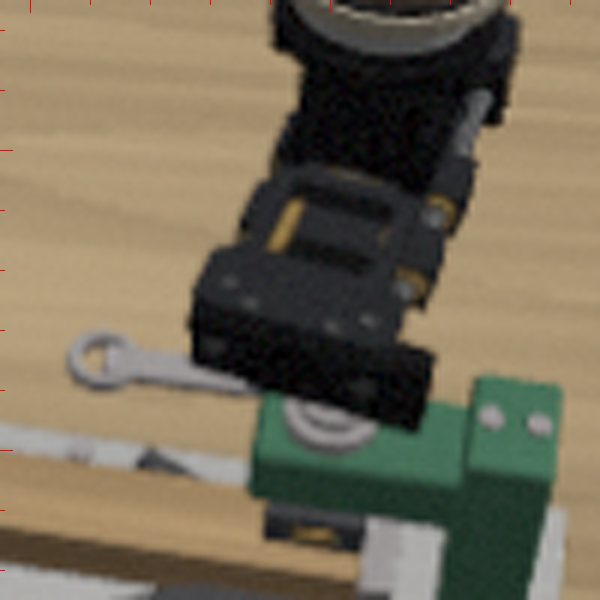

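Call:
step_arm(
  steps=[
    [0,-0.02,0,0.5],
    [0,0,0,0.5],
    [0,0,0,0.5],
    [0,0,0,0.5],
    [0,0,0,0],
  ],
)

```text
t: 16.9
eef_pos: [545.9, 102.4, 124.7]
tcp_rot: [-1.418, 1.57, 2.736]
ft_force: [-3.0, 0.4, 2.6]
opening: 0.143
```

```bash
python3 - <<'E'
from h import *
s,R=toolinfo([546.5,102,124.7],-16)
print('F in tool',(R.T@s['ft_force']).round(1))
E
```

```text
t 16.9 tcp [545.9 102.4 124.7] jawyaw -31.99 tilt [-5.e-04  2.e-04 -1.e+00] q [0.066 0.503 1.826 0.    0.812 0.625] F [-3.   0.4  2.6] M [ 0.05  0.58 -0.13] op 0.143
 jig xy -0.2 0.9
 rows(units) [0.    0.015 0.001]
 turn units -1.999
F in tool [-2.6 -2.7  1.3]
```

Call:
step_arm(
  steps=[
    [0,-0.01,0,0.7],
    [0,0,0,0.7],
    [0,0,0,0.7],
    [0,0,0,0.7],
    [0,0,0,0.7],
    [0,0,0,0.5],
    [0,0,0,0],
  ],
)

```text
t: 17.77
eef_pos: [545.4, 103.0, 124.7]
tcp_rot: [-1.229, 1.57, 2.368]
ft_force: [-5.2, 3.4, 4.7]
opening: 0.14
```

```bash
python3 - <<'E'
from h import *
s,R=toolinfo([546.5,102,124.7],-16)
print('F in tool',(R.T@s['ft_force']).round(1))
im=read_camera('scene')[:,:,::-1].copy();cv2.imwrite('pics/scene9.png',im);crop(im,375,180,440,235,10,'pics/s9.png')
E
```

```text
t 17.77 tcp [545.4 103.  124.7] jawyaw -63.91 tilt [-6.e-04  6.e-04 -1.e+00] q [6.700e-02 5.030e-01 1.827e+00 1.000e-03 8.120e-01 1.182e+00] F [-5.2  3.4  4.7] M [ 0.65  0.86 -0.07] op 0.14
 jig xy 0.3 1.5
 rows(units) [ 0.     0.027 -0.011]
 turn units -5.989
F in tool [-4.7 -5.3  3.2]
```

View pics/s9.png

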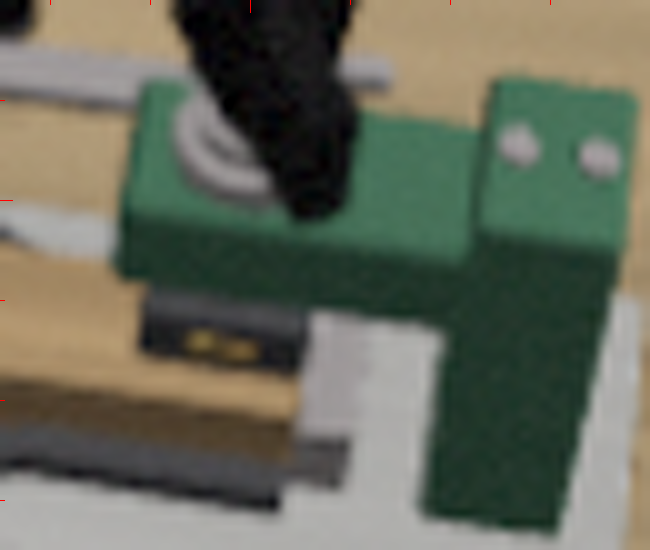

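Call:
step_arm(
  steps=[
    [0,-0.02,0.01,0.5],
    [0,0,0,0.5],
    [0,0,0,0.5],
    [0,0,0,0.5],
    [0,0,0,0],
  ],
)

```text
t: 18.45
eef_pos: [545.2, 103.4, 124.7]
tcp_rot: [-3.004, 1.57, 0.314]
ft_force: [0.3, 0.4, 1.3]
opening: 0.143
```

```bash
cat > look.py <<'E'
import sys
from h import *
s,R=toolinfo()
print('F in tool',(R.T@s['ft_force']).round(1))
im=read_camera('scene')[:,:,::-1].copy();cv2.imwrite(f'pics/scene{sys.argv[1]}.png',im);crop(im,375,185,435,235,10,f'pics/s{sys.argv[1]}.png')
E
python3 look.py 10
```

```text
t 18.45 tcp [545.2 103.4 124.7] jawyaw -79.87 tilt [ 9.e-04  3.e-04 -1.e+00] q [0.068 0.502 1.828 0.    0.81  1.462] F [0.3 0.4 1.3] M [ 0.33  0.16 -0.14] op 0.143
 jig xy 0.7 1.7
F in tool [-1.3 -0.3 -0.4]
```

View pics/s10.png

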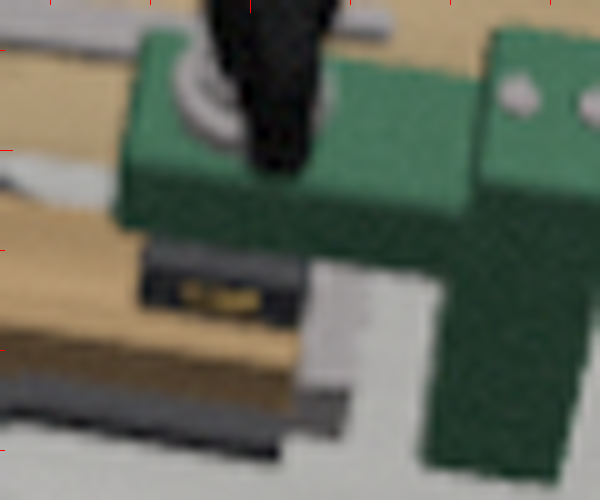

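Call:
step_arm(
  steps=[
    [0,0,0,0.5],
    [0,0,0,0.5],
    [0,0,0,0.5],
    [0,0,0,0.5],
    [0,0,0,0],
  ],
)

```text
t: 19.12
eef_pos: [545.2, 103.7, 124.7]
tcp_rot: [-2.35, 1.57, 0.688]
ft_force: [0.1, 4.9, 1.0]
opening: 0.144
```

```bash
python3 look.py 11
```

```text
t 19.12 tcp [545.2 103.7 124.7] jawyaw -95.91 tilt [ 9.e-04  8.e-04 -1.e+00] q [6.900e-02 5.020e-01 1.828e+00 1.000e-03 8.100e-01 1.742e+00] F [0.1 4.9 1. ] M [ 0.87  0.13 -0.12] op 0.144
 jig xy 1.1 1.7
F in tool [-1.  -4.9  0.4]
```

View pics/s11.png

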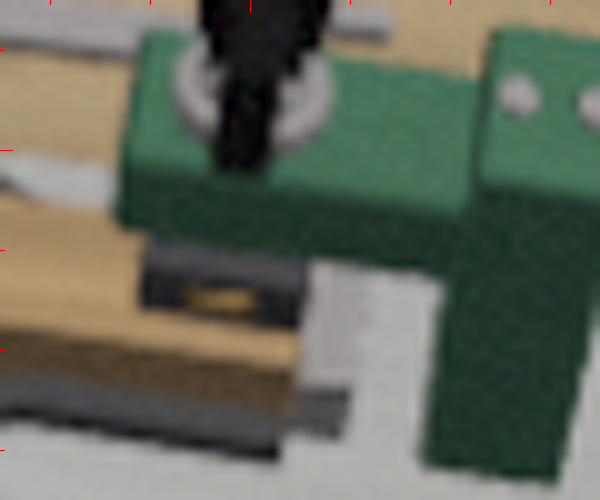

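The tab is still flush. I'll keep turning with a small recentring.

Call:
step_arm(
  steps=[
    [0,-0.02,0,0.5],
    [0,0,0,0.5],
    [0,0,0,0.5],
    [0,0,0,0.5],
    [0,0,0,0],
  ],
)

```text
t: 19.8
eef_pos: [545.3, 104.2, 124.7]
tcp_rot: [-2.755, 1.57, 0.005]
ft_force: [1.5, 0.6, 1.3]
opening: 0.143
```

```bash
python3 look.py 12
```

```text
t 19.8 tcp [545.3 104.2 124.7] jawyaw -111.87 tilt [ 8.e-04  0.e+00 -1.e+00] q [ 0.07   0.503  1.828 -0.     0.81   2.022] F [1.5 0.6 1.3] M [ 0.08  0.01 -0.09] op 0.143
 jig xy 1.5 1.7
F in tool [-1.3 -1.2 -1.2]
```

View pics/s12.png

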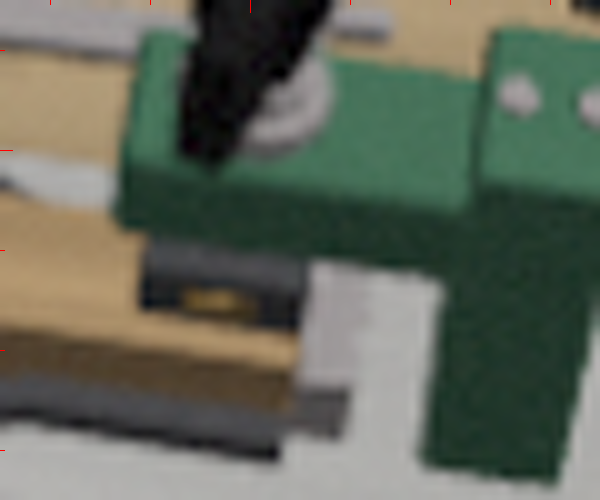

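Call:
step_arm(
  steps=[
    [0,-0.01,0,0.5],
    [0,0,0,0.5],
    [0,0,0,0.5],
    [0,0,0,0.5],
    [0,0,0,0],
  ],
)

```text
t: 20.48
eef_pos: [545.5, 104.5, 124.7]
tcp_rot: [-2.689, 1.57, -0.208]
ft_force: [1.9, -1.2, 1.9]
opening: 0.146
```

```bash
python3 look.py 13
```

```text
t 20.48 tcp [545.5 104.5 124.7] jawyaw -127.87 tilt [ 7.e-04 -2.e-04 -1.e+00] q [ 0.071  0.503  1.827 -0.     0.811  2.303] F [ 1.9 -1.2  1.9] M [-0.25 -0.13 -0.08] op 0.146
 jig xy 1.9 1.5
F in tool [-1.9 -0.2 -2.2]
```

View pics/s13.png

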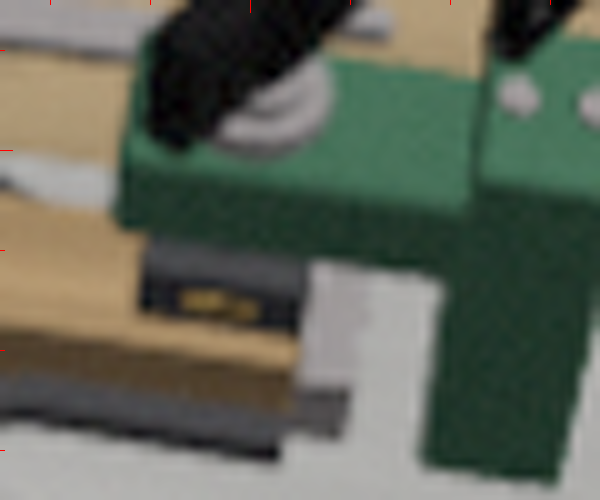

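Call:
step_arm(
  steps=[
    [0,0,0,0.5],
    [0,0,0,0.5],
    [0,0,0,0.5],
    [0,0,0,0.5],
    [0,0,0,0],
  ],
)

```text
t: 21.15
eef_pos: [545.7, 104.8, 124.7]
tcp_rot: [-2.033, 1.569, 0.168]
ft_force: [5.3, -0.1, -0.7]
opening: 0.144
```

```bash
python3 look.py 14
```

```text
t 21.15 tcp [545.7 104.8 124.7] jawyaw -143.87 tilt [ 1.3e-03  2.0e-04 -1.0e+00] q [0.071 0.503 1.827 0.    0.81  2.582] F [ 5.3 -0.1 -0.7] M [ 0.08 -0.68 -0.05] op 0.144
 jig xy 2.2 1.3
F in tool [ 0.7 -4.2 -3.2]
```

View pics/s14.png

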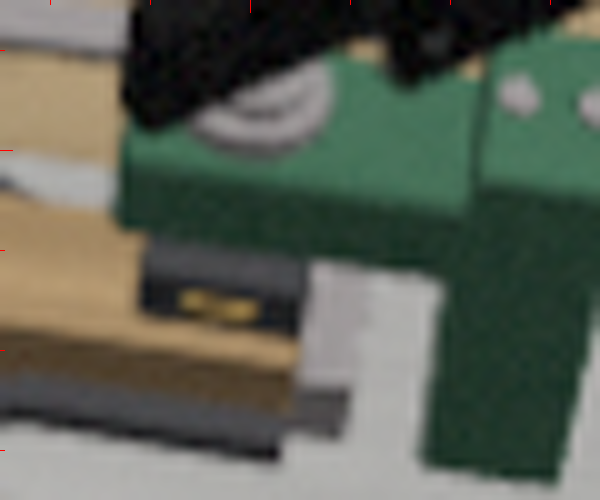

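The tab is still flush after 2.23 rad and the last joint is near its limit. I'll release, turn the tool back half a turn above the bar and regrip.

Call:
step_arm(
  steps=[
    [0,0,0,0],
    [0,0,0,0],
    [0,0,0,0],
    [0,0,0,0],
  ],
  jaw=0.55,
)

```text
t: 21.7
eef_pos: [545.0, 104.7, 124.6]
tcp_rot: [0.791, 1.57, 2.99]
ft_force: [0.3, 0.0, 0.0]
opening: 0.444
```

Call:
step_arm(
  steps=[
    [-0.3,0,0,0],
    [-0.4,0,0,0],
    [-0.3,0,0,0],
    [0,0,0,0],
    [0,0,0,-1],
    [0,0,0,-1],
    [0,0,0,-1],
    [0,0,0,-1],
    [0,0,0,-1],
    [0,0,0,-1],
    [0,0,0,-1],
    [0,0,0,-1],
    [0,0,0,-1],
    [0,0,0,-1],
    [0,0,0,-1],
  ],
)

```text
t: 23.58
eef_pos: [544.9, 104.7, 174.0]
tcp_rot: [-0.595, 1.57, -3.139]
ft_force: [-1.0, 0.1, 0.6]
opening: 0.451
```

Call:
step_arm(
  steps=[
    [0,0,0,-1],
    [0,0,0,-1],
    [0,0,0,-1],
    [0,0,0,-1],
    [0,0,0,-1],
    [0,0,0,-1],
    [0,0,0,-1],
    [0,0,0,-1],
    [0,0,0,-1],
    [0,0,0,-1],
    [0,0,0,-1],
    [0,0,0,-0.5],
    [0,0,0,0],
  ],
)

```text
t: 25.2
eef_pos: [544.9, 104.7, 174.1]
tcp_rot: [-2.244, 1.57, 3.096]
ft_force: [0.2, 0.1, -0.1]
opening: 0.449
```

```bash
python3 - <<'E'
from h import *
s,R=toolinfo([546.2,103.8,124.7],36.1)
im=read_camera('scene')[:,:,::-1].copy();crop(im,345,125,445,225,6,'pics/s15.png')
E
```

```text
t 25.2 tcp [544.9 104.7 174.1] jawyaw 35.96 tilt [-8.e-04  0.e+00 -1.e+00] q [ 0.071  0.438  1.779  0.     0.925 -0.557] F [ 0.2  0.1 -0.1] M [-0.07 -0.03  0.  ] op 0.449
 jig xy 2.0 2.1
 rows(units) [0.989 0.011 0.031]
 turn units -0.018
```

View pics/s15.png

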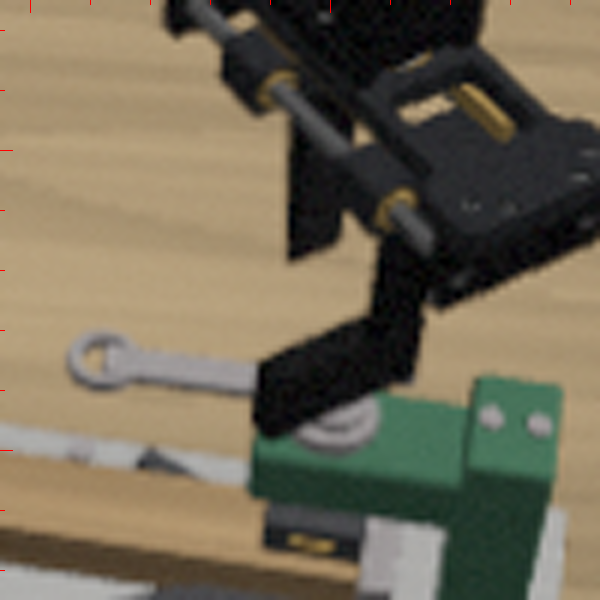

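Call:
step_arm(
  steps=[
    [0.3,0.01,0.03,0],
    [0.3,0,0,0],
    [0.2,0,0,0],
    [0.15,0,0,0],
    [0.05,0,0,0],
    [0,0,0,0],
    [0,0,0,0],
  ],
)

```text
t: 26.12
eef_pos: [546.6, 103.9, 125.0]
tcp_rot: [1.092, 1.57, 0.149]
ft_force: [0.6, 0.2, -0.8]
opening: 0.451
```

Call:
step_arm(
  steps=[
    [0,0,0,0],
    [0,0,0,0],
    [0,0,0,0],
    [0,0,0,0],
    [0,0,0,0],
    [0,0,0,0],
  ],
  jaw=1,
)

```text
t: 26.88
eef_pos: [546.5, 103.9, 124.7]
tcp_rot: [1.346, 1.571, 0.403]
ft_force: [1.2, 0.5, 1.4]
opening: 0.143
```

Call:
step_arm(
  steps=[
    [0,0,0,0.5],
    [0,0,0,0.5],
    [0,0,0,0.5],
    [0,0,0,0],
  ],
)

```text
t: 27.38
eef_pos: [546.5, 103.9, 124.7]
tcp_rot: [1.758, 1.57, 0.606]
ft_force: [1.8, 1.3, 0.4]
opening: 0.147
```

```bash
python3 look.py 16
```

```text
t 27.38 tcp [546.5 103.9 124.7] jawyaw 24.01 tilt [ 3.e-04  2.e-04 -1.e+00] q [ 0.069  0.504  1.825  0.     0.812 -0.35 ] F [1.8 1.3 0.4] M [ 0.04 -0.07 -0.08] op 0.147
 jig xy 1.3 0.4
F in tool [-0.4  2.2 -0.4]
```

View pics/s16.png

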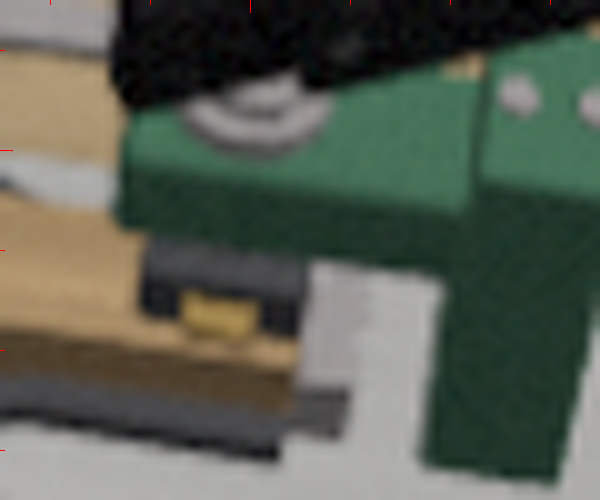

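```bash
cat > tab.py <<'E'
import sys
from h import *
O[:]=[546.4,103.7,0]
a,b=proj('scene',jw(0,-23.5,60)),proj('scene',jw(0,-33.5,60)); print('px per 10mm out',(b-a).round(2), 'px per 10mm down',(proj('scene',jw(0,-23.5,50))-a).round(2), 'predicted tip z60',a.round(1))
for n in sys.argv[1:]:
    im=cv2.imread(f'pics/scene{n}.png');h=cv2.cvtColor(im,cv2.COLOR_BGR2HSV)
    m=((h[...,0]>15)&(h[...,0]<32)&(h[...,1]>130)&(h[...,2]>50))
    sub=np.zeros_like(m);sub[208:226,388:405]=m[208:226,388:405]
    yy,xx=np.nonzero(sub)
    print(n,'area',sub.sum(),'x',xx.min() if len(xx) else 0,xx.max() if len(xx) else 0,'y',yy.min() if len(yy) else 0,yy.max() if len(yy) else 0)
    # column profiles of saturation
    for x in(396,398): print('  S',x,h[208:226,x,1],'V',h[208:226,x,2])
E
python3 tab.py 14 16
```

```text
px per 10mm out [[-0.54  3.28]] px per 10mm down [[-0.4   2.77]] predicted tip z60 [[396.  215.4]]
14 area 5 x 394 399 y 216 216
  S 396 [ 93  42  18   3  14  14  93 130 131  96  98  99 101 116 105 101 103  41] V [ 55  61  71  76  71  53  71 104  99 106 151 168 136  79  78  81  79  75]
  S 398 [125  76  15   3  10   4  41 128 135 114 101  99 100 112 117 108 107  58] V [ 51  54  67  74  73  57  50 129 132  76 141 173 148  91  76  78  81  79]
16 area 14 x 393 398 y 215 218
  S 396 [101  49   4  10  10   9  63 135 130 133 137 110 105 108 100 111 103  30] V [ 53  57  65  73  73  57  53 130 163 149 115 142 136  78  79  78  79  76]
  S 398 [115  77  16  10  13   4  20 133 129 131 134 112 106 110 103 108 108  44] V [ 53  50  63  73  76  59  38 115 158 166 143 123 128  93  77  80  80  76]
```

The tab is emerging, roughly 5–6 mm out by estimate. I'll turn a small amount and average several frames to measure it.

Call:
step_arm(
  steps=[
    [0,0,0,0.25],
    [0,0,0,0.25],
    [0,0,0,0],
  ],
)

```text
t: 27.8
eef_pos: [546.5, 103.9, 124.7]
tcp_rot: [1.894, 1.57, 0.672]
ft_force: [1.5, 1.5, 1.6]
opening: 0.143
```

```bash
cat > avg.py <<'E'
import sys
from h import *
s,R=toolinfo();print('Ft',(R.T@s['ft_force']).round(1))
im=np.mean([read_camera('scene')[:,:,::-1].astype(float) for _ in range(6)],0)
cv2.imwrite(f'pics/scene{sys.argv[1]}.png',im.astype(np.uint8))
crop(im.astype(np.uint8),380,200,412,232,20,f'pics/s{sys.argv[1]}.png')
E
python3 avg.py 17; python3 tab.py 17
```

```text
t 27.8 tcp [546.5 103.9 124.7] jawyaw 19.95 tilt [ 3.e-04  2.e-04 -1.e+00] q [ 0.069  0.504  1.825  0.     0.812 -0.279] F [1.5 1.5 1.6] M [ 0.18 -0.16 -0.13] op 0.143
 jig xy 1.4 0.4
Ft [-1.6  2.  -0.9]
px per 10mm out [[-0.54  3.28]] px per 10mm down [[-0.4   2.77]] predicted tip z60 [[396.  215.4]]
17 area 19 x 393 399 y 215 219
  S 396 [100  45   8  10  14  13  72 130 132 132 136 129 117 105 111 106 103  37] V [ 51  57  68  75  73  57  53 131 162 162 135 101  98  78  76  77  79  76]
  S 398 [103  77  12   7   7  12  20 127 132 131 135 137 120 106 111 105 108  46] V [ 52  53  63  74  75  62  39 116 156 162 149 117  98  89  78  78  80  78]
```

View pics/s17.png

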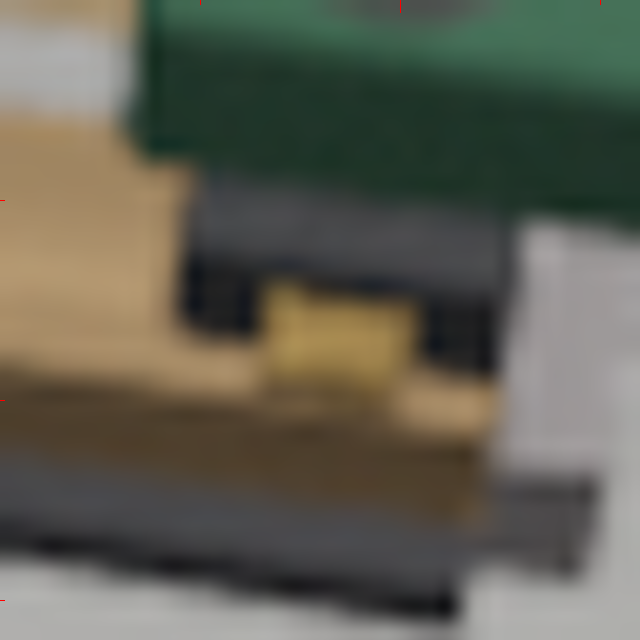

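Averaged crop: the brass top face runs from row ~214.8 to ~218.3, about 3.5 px, which puts the tab about 9 mm out. The angle since it was flush gives 8–9.4 mm. I'll add 0.3 units (~1.3 mm).

Call:
step_arm(
  steps=[
    [0,0,0,0.2],
    [0,0,0,0.1],
    [0,0,0,0],
    [0,0,0,0],
  ],
)

```text
t: 28.6
eef_pos: [546.5, 103.9, 124.7]
tcp_rot: [1.861, 1.57, 0.597]
ft_force: [2.0, 2.0, 1.4]
opening: 0.144
```

```bash
python3 avg.py 18; python3 tab.py 18
```

```text
t 28.6 tcp [546.5 103.9 124.7] jawyaw 17.59 tilt [ 3.e-04  2.e-04 -1.e+00] q [ 0.069  0.504  1.825  0.     0.812 -0.238] F [2.  2.  1.4] M [ 0.28 -0.48  0.01] op 0.144
 jig xy 1.3 0.4
Ft [-1.4  2.5 -1.3]
px per 10mm out [[-0.54  3.28]] px per 10mm down [[-0.4   2.77]] predicted tip z60 [[396.  215.4]]
18 area 25 x 393 399 y 215 219
  S 396 [103  45  11   7  11   9  74 130 132 132 135 139 129 109 111 107 103  36] V [ 52  57  67  73  72  56  55 131 162 162 151 119  85  77  76  79  79  77]
  S 398 [101  74  16   7  10  12  12 132 131 131 131 135 128 114 109 105 112  50] V [ 53  52  63  73  74  63  42 116 156 161 168 140  82  85  77  78  80  77]
```

View pics/s18.png

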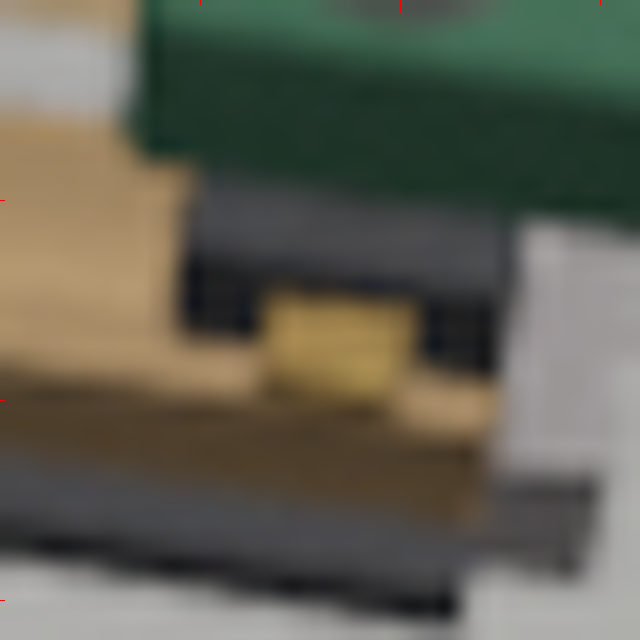

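The tab now measures about 10–11 mm out, and the angle-based figure agrees at 9.7–11. I'll stop here, release the handle, move clear and check.

Call:
step_arm(
  steps=[
    [0,0,0,0],
    [0,0,0,0],
    [0,0,0,0],
    [0,0,0,0],
  ],
  jaw=0.55,
)

```text
t: 29.4
eef_pos: [546.3, 103.8, 124.5]
tcp_rot: [-1.918, 1.57, 3.101]
ft_force: [-0.1, 0.3, 0.3]
opening: 0.439
```

Call:
step_arm(
  steps=[
    [-0.3,0,0,0],
    [-0.6,0,0,0],
    [-0.8,0,0,0],
    [-0.8,0,0,0],
    [0,-0.8,-0.8,0],
    [0,-0.8,-0.8,0],
    [0,-0.8,-0.8,0],
    [0,-0.8,-0.8,0],
    [0,0,0,0],
  ],
)

```text
t: 30.52
eef_pos: [342.9, 208.9, 250.9]
tcp_rot: [1.806, 1.57, 0.546]
ft_force: [-0.1, -0.4, 0.2]
opening: 0.447
```

```bash
python3 avg.py 19; python3 tab.py 19; python3 - <<'E'
from h import *
im=np.mean([read_camera('top')[:,:,::-1].astype(float) for _ in range(4)],0).astype(np.uint8)
cv2.imwrite('pics/top19.png',im);crop(im,208,175,328,265,6,'pics/t19.png')
print(proj('top',[jw(0,-y,z) for y,z in((22,104),(23.5,60),(33.5,60))]).round(1))
crop(cv2.imread('pics/scene19.png'),265,140,455,260,4,'pics/s19w.png')
E
```

```text
t 30.52 tcp [342.9 208.9 250.9] jawyaw 17.78 tilt [ 1.1e-03  7.0e-04 -1.0e+00] q [0.382 0.122 2.013 0.    1.005 0.072] F [-0.1 -0.4  0.2] M [-0.11  0.05  0.02] op 0.447
 jig xy 84.8 213.8
Ft [-0.2 -0.2  0.3]
px per 10mm out [[-0.54  3.28]] px per 10mm down [[-0.4   2.77]] predicted tip z60 [[396.  215.4]]
19 area 29 x 393 399 y 215 220
  S 396 [109  52   8   7  11  14  72 132 135 133 136 141 132 107 108 112 103  34] V [ 47  54  65  70  68  53  53 126 157 157 146 114  81  74  73  75  77  74]
  S 398 [114  69  13  11  11   9  20 131 134 135 132 137 124 116 114 110 111  51] V [ 49  48  60  71  72  59  39 111 150 155 162 134  80  81  74  74  76  75]
[[253.1 203.4]
 [256.7 204.1]
 [257.1 199.9]]
```

View pics/t19.png

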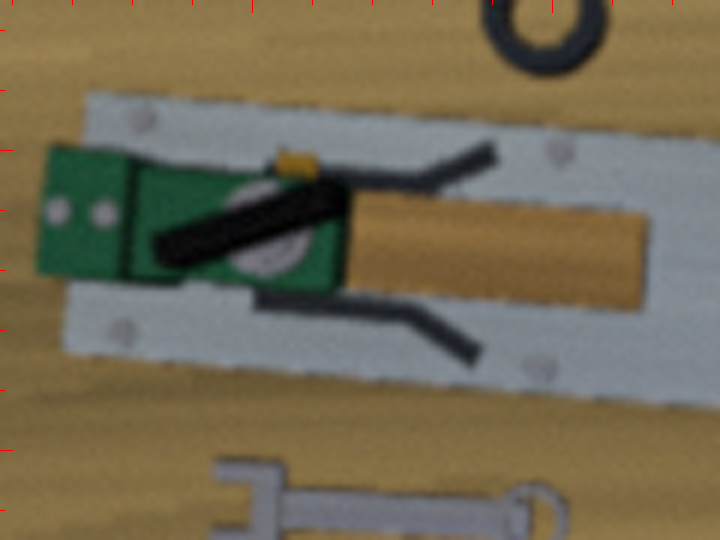

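View pics/s19w.png

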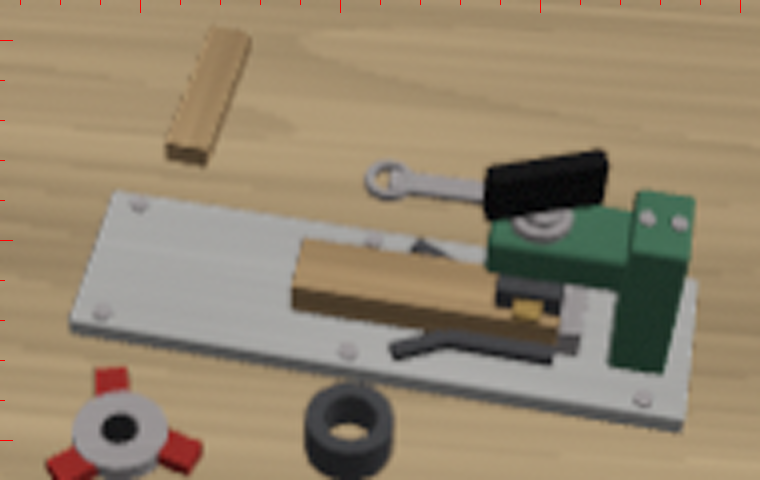

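The top view puts the tab tip at row ~199.8, and the projection for 10 mm out is 199.9. The strip is against the stop and straight, the bystanders are where they were, and the gripper is clear. Handing in.

```bash
python3 - <<'E'
from h import *
toolinfo(); print(job_done())
E
```

```text
t 31.02 tcp [345.9 207.7 249.5] jawyaw 17.54 tilt [-4.e-04 -1.e-04 -1.e+00] q [0.377 0.128 2.011 0.    1.003 0.071] F [-0.7 -0.5  0.3] M [-0.05  0.04  0.03] op 0.451
 jig xy 83.9 210.7
the job is handed in; nothing more can be done
None
```

The strip is seated against the end stop and clamped, with the brass tab about 10 mm out. I handed the job in at 31.0 s, and no verdict was reported.

**Sliding:** I gripped the middle-sized strip by its tail, squared it to the channel and slid it in. It was eased into contact with the stop; the highest force I read was about 19 N, then I relaxed the push and released.

**Clamping:** I turned the T-handle about 2.55 rad clockwise in two grips, because the last joint was near its limit after the first 2.23 rad.

**Last checks:**
- **Tab:** the top view put it about 10 mm out. The scene view gave about 11 mm by edge profile, and the turn angle since it was flush gave roughly 10–11 mm. These differ by about 1 mm, well below the 18 mm at which the wood is crushed.
- **Strip:** it is straight in the channel with its front at the stop.
- **Gripper:** it is open and about 230 mm from the handle.
- **Bystanders:** the spanner and spacer had not visibly moved in the final pictures. The cutter looked in place in the scene view, but I did not measure it.

**Disagreement:** the two cameras differed by up to about 7 mm in the early triangulation. I centred on the handle by the grip forces instead.

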